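Isolate the servo drive and open its fuse door

TASK

Get the servo drive ready for a fuse change, working with the fingertips only and grasping nothing: first switch it off by pressing down the raised end of the rocker switch on its top. Then press the ribbed edge of the fuse door in until it stops, once and without forcing it, and let it go, so that the push-push latch releases and the door springs fully open. Take the hand away, see that the door stays open by itself, and leave the tools and parts round the drive where they are.

Things in the scene. Friction and masses are not known exactly. Their poses are not given: they have to be found in the camera images.
- drive_unit: servo drive: dark steel case with grey top plate, 150 x 190 x 70 mm (x, y, z), fixed; origin at the centre of its underside, z up; its front (three round connectors) faces its own -x. On the plate, 70 mm up: a rocker switch (centre x = 12, y = 62 mm) and the fuse door (x from -14 to 56, y from -76 to 16 mm).
- power_switch (a joint): black rocker switch, 48 mm long (drive's x), 30 mm wide, axis along the drive's y. 0 rad = on: its front end (drive's -x) stands raised about 14 mm over the plate. 0.44 rad = off: front end down, rear end raised. Over-centre spring: 2 to 3 N on the end starts it, past the middle (0.22 rad) it snaps over by itself and stays; the end travels about 9 mm in all.
- switch_front (a point): point on the top face of the rocker's front end, 20 mm in front of its axis; moves with the rocker. While the switch is on this is the raised end to press straight down.
- fuse_door (a joint): angle of the fuse door. About 0 = shut and latched; positive = opened upward; 1.35 = fully open, leaning back on its stop; -0.10 = pressed in to its stop. Push-push latch: pressed in beyond about -0.075 (some 4.5 mm, 1 to 3 N) and let go, a damped spring lifts it fully open in about 1 s, pushing with under 3 N. A shallower press leaves it latched; an open door pushed down to its stop latches again.
- door_press (a point): point on the door's top face in the middle of the ribbed press pad (36 mm wide), 12 mm from the free edge and 58 mm from the hinge; moves with the door. Press here, straight down; full travel at this point is about 6 mm.
- door_hinge (a point): middle of the door's hinge line, fixed on the drive at x = 56, y = -30, z = 72 mm of its frame; the line runs along the drive's y. The door is a grey plastic flap, 70 mm from hinge (rear) to free edge (front), 92 mm wide, 9 mm thick, its top 7.5 mm proud of the plate when shut.
- multimeter: hand multimeter lying flat left of the drive, 134 x 70 x 39 mm, loose; origin at the centre of its underside. Bystander.
- screwdriver: screwdriver with red handle lying behind the drive, 196 x 23 x 24 mm, loose; origin at the centre of its underside. Bystander.
- carton: small carton behind the drive, 42 x 75 x 24 mm, loose; origin at the centre of its underside. Bystander.
- motor: spare black motor lying on its side behind the drive, 93 x 32 x 32 mm, loose; origin at the centre of its underside. Bystander.

How it is judged:
By the outcome, as a careful person would: the job done as asked, in the order asked, and still so for the second after the job is handed in, with the robot touching nothing.
It also fails if it takes over 42 s, if anything falls off the work surface, if the arm or the gripper's body presses on something with over 40 N, if the wrist force passes 120 N, or if a joint passes its speed limit or range.

ROBOT

A 6-joint arm with a two-finger parallel gripper is mounted at the origin on a cart in front of the work surface, level with it; the furniture and walls round the work are solid. World frame = base frame: x ahead of the robot, y to its left, z up, the work surface at z = 0. Lengths are in m, angles in rad, forces in N, time in s.
With the tool pointing down it reaches from about 0.325 to 0.775 m from the base axis. Payload 5.5 kg.
Tool frame: the origin (TCP) lies midway between the tips of the shut fingers; the grasp point (between the pads) lies 19 mm behind it (hold_point_z is the distance from the TCP to the grasp point, in m); z points along the fingers, y is the line along which they close (so a half turn about z gives the same grasp; the last joint's range is limited). The gripper opens to 85 mm and grips with 20 to 120 N. Pads are 22 mm wide; open, the fingers measure 114 mm over their backs; the gripper's body (76 mm by 85 mm) begins 54 mm behind the grasp point. The pads swing forward as they close: fully open they stand 13 mm farther back than shut.
Start: joints at [-1.385, 0.091, 1.231, -0, 1.82, -0.057], TCP at [0.144, -0.582, 0.231] pointing down, gripper open.
Joint ranges: [-2.87, 2.87], [-0.86, 2.18], [0.17, 2.46], [-1.51, 4.65], [0.06, 2.69], [-2.65, 2.65]. Speed limits (rad/s): [2.57, 2.57, 3.01, 3.14, 3.14, 3.14].

INTERFACE

Orientations are given as a rotation vector (axis times angle).
In Python, from rig import state, capture, hand_in, silhouettes, hold_point_z gives the robot as it stands.
- The arm moves only by the tool send_rows, never from a script. Its argument "targets" is one flat list of numbers, 6 for each row, row after row: the shift along the tool's x, y, z in m, then the turn, a rotation vector about the tool's x, y, z in rad. In form: [dx, dy, dz, wx, wy, wz, dx, dy, dz, wx, wy, wz, ...]. A call has 1 to 5 rows; each row shifts and turns the commanded pose from where the row before left it, along the tool's axes as they then stand; what a row does not reach is not made up. A row lasts 1/12 s, in which the tool goes at most 41.7 mm and 7.16 degrees, less where a joint would pass 70% of its speed; a pose out of reach is approached as far as the arm can. A call is refused whole if a number of a shift passes 0.0417 or a number of a turn 0.125, either way. A call with a gripper value outside its range is refused whole. "claw" is the closure, from 0 (fully open) to 1 (shut), set as the call begins (left out, the last holds). The fingers move at their own pace and stop on an object; "force" is the grip in N (left out, the last holds). Time passes only in rows, so rows that do not move let the fingers close. It gives the time, the measured TCP pose, the force, the opening and the grip force at its end, in the units of the state.
- state(): the state, without advancing time (a new reading comes with each control period).
- capture(name): name is "scene" or "top" or "wrist"; returns a dict with "frame" (420x560x3 uint8, red, green, blue), "depth" (420x560 float32, m along the optical axis (not along the pixel's ray), 0 where there is no reading), "camera_matrix" (3x3 intrinsics, pixels), "R" (3x3) and "t" (3): a world point X has camera coordinates R X + t; the wrist camera has in their place "hand_eye" (4x4, takes a point from camera to tool coordinates, whose origin is the TCP and whose axes are the flange's). Camera axes: x right, y down, z forward; pixel columns grow to the right and rows downward; lengths in m; the calibration is good to about 2 mm. A picture is of the moment at which its call begins: read the wrist's pose just before it.
- hand_in(): hands the job in; it is judged then, once.
Trained networks look in the newest picture that a camera, given by its name, has taken for a name from the list of things; names that differ only in an ending like _2 or _b are one class to them, and where a whole thing is asked for, a point or a joint stands for the part that bears it (a point fixed in the world has none). Each returns a list of dicts, best first, with "p" (0 to 1); they miss things now and then, are a little off and sometimes report something else, mostly with a low value. They report only what shows in the picture. A call takes as long as a camera call.
- silhouettes(camera, name): "pixels" (420x560 bool, what is visible of it) and "extent" ([left, top, width, height] in pixels, round what is visible of it).
The state is a dict: "time": time; "q": joint angles; "dq": joint speeds; "effort": joint torques, N m; "tool_pos": TCP position; "eef_rot": TCP orientation; "contact_force": force on the tool from outside, world axes, zero at the start; "ft_torque": the same for the moment, N m; "grip_width": opening from 0.0 (shut) to 1.0 (fully open); "grasp_force": force on a finger pad.
Only numpy, scipy, OpenCV 4.12 (cv2) and the standard library are available. Lean on these libraries where they do the work, as an engineer would, in place of code of your own. Each camera call takes 0.05 s, during which the arm holds its last target. There are 200 camera calls.

## Working session

There is one attempt and no reset: what is moved stays moved. The work goes in short steps, Python scripts to look and compute and a tool call to move; the robot and the scene stay as the last step left them, time stands still between calls to the robot, and variables do not carry over. Pictures are saved under pics/ and viewed, at most 10 in all, crops included, and the job is handed in when it is done.

Besides the shell and the picture viewer there is one more tool, called after "Request:" as name(argument=value, ...) on one line, values as JSON. send_rows: Moves the arm, as the interface text tells. Its arguments: {"type":"object","properties":{"targets":{"type":"array"},"claw":{"type":"number"},"force":{"type":"number"}},"required":["targets"]}

```bash
mkdir -p pics; cat > h.py <<'E'
import numpy as np, cv2
from rig import state, capture, hand_in, silhouettes, hold_point_z
from scipy.spatial.transform import Rotation as Ro
def cloud(c):
    d=c["depth"];K=c["camera_matrix"];v,u=np.mgrid[:420,:560]
    P=np.stack([(u-K[0,2])/K[0,0]*d,(v-K[1,2])/K[1,1]*d,d],-1)
    if "R" in c: return (P-c["t"])@c["R"]
    s=c["st"];H=c["hand_eye"];Q=P@H[:3,:3].T+H[:3,3]
    return Q@Ro.from_rotvec(s["eef_rot"]).as_matrix().T+s["tool_pos"]
def cap(n):
    s=state();c=capture(n);c["st"]=s;return c
def save(c,n): cv2.imwrite("pics/"+n,c["frame"][:,:,::-1])
E
python3 - <<'E'
from h import *
print(state())
for n in("top","scene"):
    c=cap(n);save(c,n+"0.png");W=cloud(c)
    for k in("drive_unit","power_switch","fuse_door","multimeter","screwdriver","carton","motor"):
        for r in silhouettes(n,k)[:2]:
            m=r["pixels"]&(c["depth"]>0);p=W[m]
            print(n,k,round(r["p"],2),r["extent"],np.median(p,0).round(3) if len(p) else 0,np.percentile(p,98,axis=0).round(3) if len(p) else 0)
            if k in("drive_unit","power_switch","fuse_door") and len(p):
                h=np.percentile(p[:,2],60);q=p[abs(p[:,2]-(.07 if k=="drive_unit" else h))<.012]
                if len(q)>5: print("   rect",cv2.minAreaRect(q[:,:2].astype(np.float32)*1000),h)
E
```

```text
{'time': 0.0, 'q': array([-1.38474149e+00,  9.18526582e-02,  1.23190585e+00, -9.74005414e-06,
        1.81982826e+00, -5.67079485e-02]), 'dq': array([ 1.41511617e-03,  4.61549951e-04, -9.02783616e-04, -4.13493267e-05,
       -7.52280826e-04, -1.00285094e-03]), 'effort': array([ 3.12146085e-04, -4.58718610e+01, -4.18027318e+01, -1.21695466e-04,
        1.13719961e-02,  5.04467849e-06]), 'tool_pos': array([ 0.1441663 , -0.58211451,  0.23014333]), 'eef_rot': array([-3.11650357e+00, -3.80150585e-01,  2.17100985e-04]), 'contact_force': array([ 0.50366895, -0.73606293, -0.10154178]), 'ft_torque': array([0.00969839, 0.02068496, 0.00543779]), 'grasp_force': 0.0, 'grip_width': 1.0050044094193495}
top drive_unit 0.75 [286.1, 220.2, 111.9, 94.2] [ 0.5   -0.18   0.071] [ 0.575 -0.088  0.082]
   rect ((501.981689453125, -179.41180419921875), (189.8671417236328, 150.12693786621094), 83.75525665283203) 0.07203646337649447
top power_switch 0.85 [302.7, 242.4, 17.5, 29.9] [ 0.52  -0.119  0.081] [ 0.544 -0.104  0.087]
   rect ((520.3151245117188, -119.47093200683594), (30.72635841369629, 49.5487022399
[... 1013 characters left out ...]
1.8, 184.9, 50.6, 28.3] [ 0.516 -0.201  0.076] [ 0.553 -0.163  0.078]
   rect ((520.0352783203125, -216.24673461914062), (107.96282958984375, 72.21906280517578), 82.35379791259766) 0.07667768896331839
scene fuse_door 0.68 [317.7, 208.7, 23.7, 12.7] [ 0.519 -0.114  0.08 ] [ 0.543 -0.102  0.086]
   rect ((520.5719604492188, -116.73117065429688), (30.25989532470703, 46.723506927490234), 84.38187408447266) 0.08138057110429098
scene multimeter 0.66 [228.1, 282.1, 83.2, 49.8] [0.524 0.109 0.029] [0.589 0.138 0.037]
scene screwdriver 0.79 [266.0, 173.3, 36.7, 42.6] [ 0.687 -0.263  0.018] [ 0.703 -0.138  0.024]
scene motor 0.82 [258.4, 171.1, 19.6, 15.2] [ 0.753 -0.267  0.021] [ 0.773 -0.251  0.032]
```

View pics/top0.png

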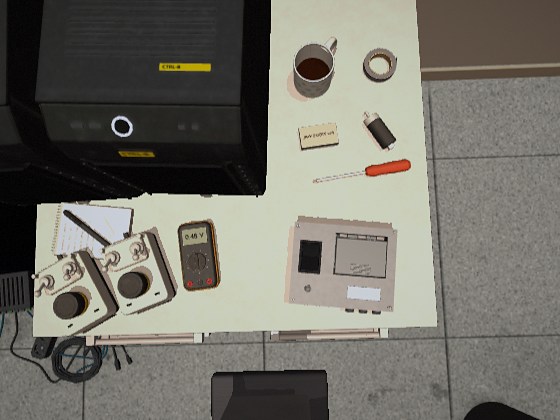

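View pics/scene0.png

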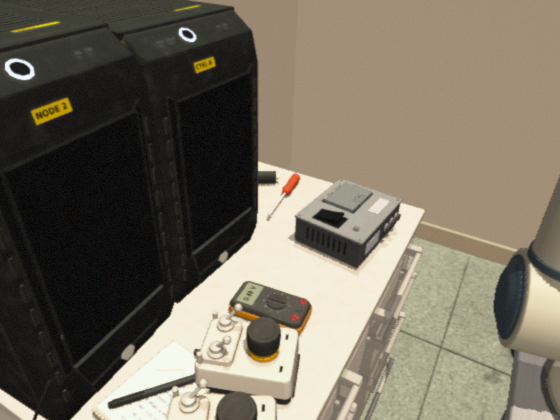

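The top view shows the drive at (286–398, 216–313), with the switch at (311, 256), the ribbed pad near (361, 268) and the connectors at the bottom. The scene view agrees: the door is shut and there's free space around it. Both fit a yaw of about -6.2°, so I'm moving.

Request:
send_rows(targets=[0,0,0,0,0,0.117,0,0,0,0,0,0.117,0,0,0,0,0,0.117,0.02,-0.033,0,0,0,0,0.02,-0.033,0,0,0,0], claw=1, force=20)

```text
time: 1.22
tool_pos: [0.1905, -0.5211, 0.23]
eef_rot: [-3.135, 0.176, 0.001]
contact_force: [0.2, 0.1, 0.2]
grip_width: 0.299
grasp_force: 0.0
```

Request:
send_rows(targets=[0.02,-0.033,0,0,0,0,0.02,-0.033,0,0,0,0,0.02,-0.033,0,0,0,0,0.02,-0.033,0,0,0,0,0.02,-0.033,0,0,0,0])

```text
time: 1.63
tool_pos: [0.3091, -0.3663, 0.2315]
eef_rot: [3.136, -0.17, 0.001]
contact_force: [0.6, 0.2, 1.1]
grip_width: 0.002
grasp_force: 0.0
```

Request:
send_rows(targets=[0.02,-0.033,0,0,0,0,0.02,-0.033,0,0,0,0,0.02,-0.033,0,0,0,0,0.02,-0.033,0,0,0,0,0.02,-0.033,0,0,0,0])

```text
time: 2.05
tool_pos: [0.4264, -0.2129, 0.2316]
eef_rot: [3.137, -0.17, 0.001]
contact_force: [0.0, -0.2, 0.0]
grip_width: -0.001
grasp_force: 0.0
```

```bash
cat > go.py <<'E'
from h import *
import sys
def delta(p):
    s=state();R=Ro.from_rotvec(s["eef_rot"]).as_matrix()
    print("t",round(s["time"],2),"pos",s["tool_pos"].round(4),"xyaw",np.arctan2(R[1,0],R[0,0]).round(4),"zax",R[:,2].round(4),"F",s["contact_force"].round(2),"tool delta",(R.T@(np.array(p)-s["tool_pos"])).round(4))
E
python3 - <<'E'
from go import *
delta([.5005,-.117,.23])
c=cap("wrist");save(c,"w1.png");W=cloud(c)
for k in("power_switch","fuse_door","door_press","switch_front","drive_unit"):
    for r in silhouettes("wrist",k)[:2]:
        m=r["pixels"]&(c["depth"]>0);p=W[m];print(k,round(r["p"],2),r["extent"])
        if len(p)>5:
            q=p[p[:,2]>(.06 if k=="drive_unit" else .073)]
            print("  rect",np.round(cv2.boxPoints(cv2.minAreaRect(q[:,:2].astype(np.float32)*1000))),cv2.minAreaRect(q[:,:2].astype(np.float32)*1000), np.percentile(q[:,2],[5,50,95]).round(4))
E
```

```text
t 2.05 pos [ 0.4264 -0.2129  0.2316] xyaw -0.1083 zax [ 8.e-04 -5.e-04 -1.e+00] F [ 0.01 -0.17  0.04] tool delta [ 0.0633 -0.1034  0.0016]
fuse_door 0.9 [203.6, 26.5, 121.2, 96.8]
  rect [[ 481. -255.]
 [ 553. -262.]
 [ 563. -171.]
 [ 491. -163.]] ((521.69970703125, -212.66775512695312), (92.16325378417969, 72.54183197021484), 83.7660903930664) [0.0762 0.078  0.0793]
door_press 0.67 [203.1, 21.5, 120.1, 104.8]
  rect [[ 481. -255.]
 [ 553. -262.]
 [ 563. -171.]
 [ 491. -163.]] ((521.6925659179688, -212.71401977539062), (92.21500396728516, 72.5929183959961), 83.82035064697266) [0.0761 0.078  0.0793]
switch_front 0.87 [128.6, 58.6, 39.9, 61.7]
  rect [[ 496. -133.]
 [ 544. -138.]
 [ 548. -106.]
 [ 499. -101.]] ((521.9257202148438, -119.31002807617188), (32.56928253173828, 48.60386657714844), 84.15766143798828) [0.0767 0.0806 0.0866]
switch_front 0.71 [102.1, 1.6, 246.2, 195.2]
  rect [[ 423. -260.]
 [ 562. -281.]
 [ 589. -100.]
 [ 450.  -79.]] ((506.1594543457031, -180.08718872070312), (182.818603515625, 140.33387756347656), 81.49581909179688) [0.0741 0.0781 0.0835]
drive_unit 0.85 [101.7, 0.2, 248.0, 195.9]
  rect [[ 417. -267.]
 [ 567. -283.]
 [ 588.  -94.]
 [ 438.  -77.]] ((502.57745361328125, -180.35433959960938), (190.7639923095703, 150.52174377441406), 83.81629180908203) [0.0693 0.071  0.0793]
```

Request:
send_rows(targets=[0.0205,-0.0345,0,0,0,0,0.0205,-0.0345,0,0,0,0,0.021,-0.0345,0,0,0,0,0,0,0.04,0,0,0,0,0,0.04,0,0,0])

```text
time: 2.77
tool_pos: [0.5006, -0.1188, 0.1534]
eef_rot: [3.135, -0.168, 0.011]
contact_force: [0.2, -1.0, -0.2]
grip_width: 0.001
grasp_force: 0.0
```

Request:
send_rows(targets=[0,0,0.03,0,0,0,0,0,0.02,0,0,0,0,0,0.005,0,0,0,0,0,0,0,0,0,0,0,0,0,0,0])

```text
time: 3.18
tool_pos: [0.4987, -0.1197, 0.0977]
eef_rot: [3.136, -0.173, 0.002]
contact_force: [-0.2, 0.0, -0.1]
grip_width: -0.002
grasp_force: 0.0
```

```bash
python3 - <<'E'
from go import *
delta([.499,-.117,.085])
c=cap("wrist");save(c,"w2.png")
E
```

```text
t 3.18 pos [ 0.4987 -0.1197  0.0977] xyaw -0.11 zax [ 1.5e-03 -6.0e-04 -1.0e+00] F [-0.23  0.03 -0.09] tool delta [-0.     -0.0027  0.0127]
```

View pics/w2.png

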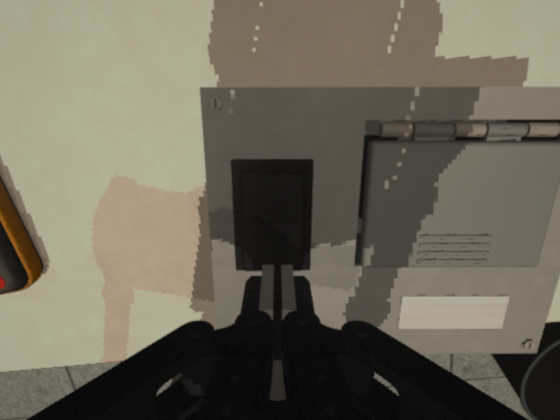

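The shut fingertips at (277, 270) sit over the front end of the rocker, which spans (232–312, 160–270). I'll shift sideways by 2.7 mm and press.

Request:
send_rows(targets=[0,-0.0025,0.005,0,0,0,0,0,0.004,0,0,0,0,0,0.002,0,0,0,0,0,0.002,0,0,0,0,0,0,0,0,0])

```text
time: 3.65
tool_pos: [0.4985, -0.1159, 0.0832]
eef_rot: [3.137, -0.17, -0.001]
contact_force: [-1.7, -0.2, 0.3]
grip_width: -0.002
grasp_force: 0.8
```

Request:
send_rows(targets=[0,0,0.0015,0,0,0,0,0,0.0015,0,0,0,0,0,0,0,0,0])

```text
time: 3.9
tool_pos: [0.4986, -0.1159, 0.0797]
eef_rot: [-3.137, 0.17, 0.001]
contact_force: [0.6, -0.3, 0.7]
grip_width: -0.003
grasp_force: 0.0
```

Request:
send_rows(targets=[0,0,0.0015,0,0,0,0,0,0.0015,0,0,0,0,0,0,0,0,0])

```text
time: 4.15
tool_pos: [0.4989, -0.116, 0.0779]
eef_rot: [3.137, -0.17, 0.001]
contact_force: [-0.8, -0.6, 3.1]
grip_width: -0.002
grasp_force: 1.5
```

Request:
send_rows(targets=[0,0,0.0015,0,0,0,0,0,0,0,0,0])

```text
time: 4.32
tool_pos: [0.499, -0.116, 0.0777]
eef_rot: [3.137, -0.17, 0.002]
contact_force: [-4.5, 1.2, 9.0]
grip_width: 0.0
grasp_force: 5.1
```

Request:
send_rows(targets=[0,0,0.001,0,0,0,0,0,0,0,0,0])

```text
time: 4.48
tool_pos: [0.4991, -0.116, 0.0775]
eef_rot: [3.137, -0.17, 0.003]
contact_force: [-6.7, 1.6, 13.3]
grip_width: -0.002
grasp_force: 7.4
```

```bash
python3 - <<'E'
from go import *
delta([.499,-.117,.085])
c=cap("wrist");save(c,"w3.png")
E
```

```text
t 4.48 pos [ 0.4991 -0.116   0.0775] xyaw -0.1081 zax [ 1.8e-03 -5.0e-04 -1.0e+00] F [-6.74  1.56 13.28] tool delta [ 0.0001  0.001  -0.0075]
```

View pics/w3.png

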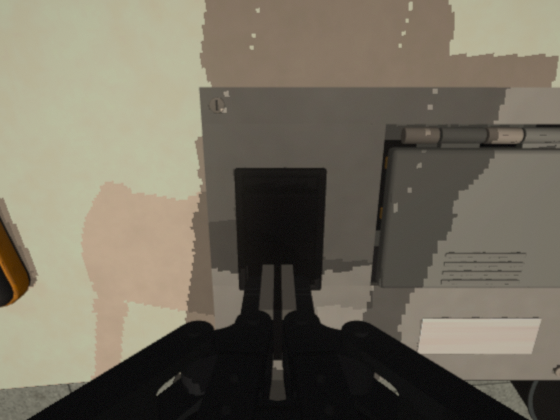

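The rocker has hit a stiff stop: the reaction has a -x part, so its face now slopes up towards the rear. I'll lift and check by depth.

Request:
send_rows(targets=[0,0,-0.01,0,0,0,0,0,-0.02,0,0,0,0,0.03,-0.02,0,0,0,0,0.03,0,0,0,0,0,0.03,0,0,0,0])

```text
time: 4.95
tool_pos: [0.4899, -0.2065, 0.1268]
eef_rot: [3.136, -0.167, 0.006]
contact_force: [0.2, -0.0, 0.1]
grip_width: 0.001
grasp_force: 0.0
```

```bash
python3 - <<'E'
from go import *
delta([.498,-.210,.095])
for n in("top","wrist"):
    c=cap(n);W=cloud(c)
    u=np.array([.9941,-.1087]);v=np.array([.1087,.9941])
    d=W[...,:2]-np.array([.5213,-.1194]);a=d@u;b=d@v
    for lo in(-.022,-.012,-.004,.006,.014):
        m=(c["depth"]>0)&(abs(b)<.011)&(a>lo)&(a<lo+.008);print(n,lo,m.sum(),np.median(W[m][:,2]).round(4) if m.any() else 0)
    d=W[...,:2]-np.array([.498,-.21]);m=(c["depth"]>0)&(np.hypot(d[...,0],d[...,1])<.01)
    print("door",np.median(W[m][:,2]) if m.any() else 0)
E
```

```text
t 4.95 pos [ 0.4899 -0.2065  0.1268] xyaw -0.1066 zax [ 0.0035 -0.0017 -1.    ] F [ 0.23 -0.01  0.06] tool delta [0.0084 0.0025 0.0319]
top -0.022 53 0.0778
top -0.012 54 0.0791
top -0.004 54 0.081
top 0.006 54 0.0839
top 0.014 54 0.0862
door 0.5089981517551132
wrist -0.022 436 0.0776
wrist -0.012 465 0.0793
wrist -0.004 493 0.0808
wrist 0.006 531 0.0837
wrist 0.014 584 0.086
door 0.17364521136060446
```

The switch is off: its front is at 77.7 mm and its rear at 86 mm. The door is next.

Request:
send_rows(targets=[0.008,0.0025,0.02,0,0,0,0,0,0.015,0,0,0,0,0,0.005,0,0,0,0,0,0,0,0,0])

```text
time: 5.38
tool_pos: [0.4957, -0.2077, 0.0826]
eef_rot: [-3.135, 0.169, 0.006]
contact_force: [0.2, -0.6, -0.3]
grip_width: -0.002
grasp_force: 0.0
```

```bash
python3 - <<'E'
from go import *
delta([.498,-.210,.078])
c=cap("wrist");save(c,"w4.png")
E
```

```text
t 5.38 pos [ 0.4957 -0.2077  0.0826] xyaw -0.1079 zax [-0.0037  0.0021 -1.    ] F [ 0.18 -0.6  -0.33] tool delta [0.0026 0.002  0.0046]
```

View pics/w4.png

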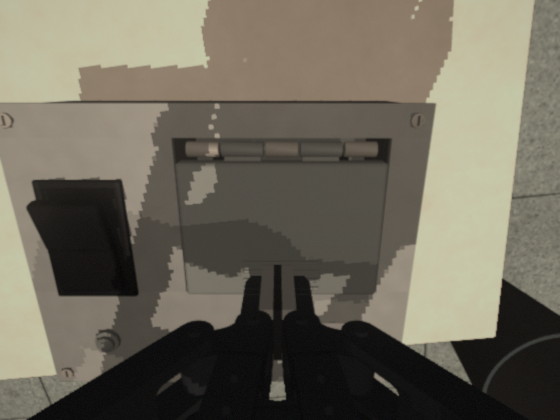

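The fingertips at (277, 270) are over the ribbed pad, at about (245–320, 262–290), and the rocker's rear end is visibly raised. Pressing now.

Request:
send_rows(targets=[0.0015,0.002,0,0,0,0,0,0,0.002,0,0,0,0,0,0.002,0,0,0,0,0,0.002,0,0,0])

```text
time: 5.77
tool_pos: [0.4983, -0.211, 0.0794]
eef_rot: [3.137, -0.17, 0.002]
contact_force: [-0.7, -0.2, 0.5]
grip_width: -0.003
grasp_force: 0.0
```

Request:
send_rows(targets=[0,0,0.002,0,0,0,0,0,0.001,0,0,0,0,0,0,0,0,0])

```text
time: 6.02
tool_pos: [0.498, -0.2109, 0.0757]
eef_rot: [3.137, -0.17, 0.0]
contact_force: [-0.2, 0.4, 0.5]
grip_width: 0.002
grasp_force: 0.6
```

Request:
send_rows(targets=[0,0,0.001,0,0,0,0,0,0,0,0,0])

```text
time: 6.18
tool_pos: [0.4979, -0.2109, 0.0748]
eef_rot: [3.137, -0.17, -0.0]
contact_force: [-0.6, 0.1, 1.0]
grip_width: -0.001
grasp_force: 0.6
```

Request:
send_rows(targets=[0,0,0.001,0,0,0,0,0,0.001,0,0,0,0,0,0,0,0,0])

```text
time: 6.43
tool_pos: [0.4978, -0.2109, 0.0726]
eef_rot: [-3.137, 0.17, 0.0]
contact_force: [-0.9, 0.2, 1.2]
grip_width: 0.0
grasp_force: 0.7
```

Request:
send_rows(targets=[0,0,0.001,0,0,0,0,0,0,0,0,0])

```text
time: 6.6
tool_pos: [0.4979, -0.211, 0.0724]
eef_rot: [3.137, -0.17, 0.0]
contact_force: [-1.6, 0.4, 4.6]
grip_width: -0.003
grasp_force: 2.3
```

The door has reached its stop: the force jumped to 4.6 N at about 5 mm of travel. Letting go.

Request:
send_rows(targets=[0,0,-0.03,0,0,0,-0.02,0,-0.035,0,0,0,-0.025,0,-0.03,0,0,0,-0.025,0,-0.03,0,0,0,-0.025,0,-0.03,0,0,0])

```text
time: 7.02
tool_pos: [0.4024, -0.2003, 0.2278]
eef_rot: [-3.137, 0.169, 0.0]
contact_force: [0.5, -0.3, 0.0]
grip_width: 0.001
grasp_force: 0.0
```

Request:
send_rows(targets=[-0.02,0.03,0,0,0,0,0,0.04,0,0,0,0,0,0.04,0,0,0,0,0,0.04,0,0,0,0,0,0,0,0,0,0])

```text
time: 7.43
tool_pos: [0.3656, -0.3529, 0.2249]
eef_rot: [3.136, -0.178, -0.004]
contact_force: [-0.2, 0.5, -0.4]
grip_width: 0.001
grasp_force: 0.0
```

Request:
send_rows(targets=[0,0,0,0,0,0,0,0,0,0,0,0,0,0,0,0,0,0,0,0,0,0,0,0,0,0,0,0,0,0])

```text
time: 7.85
tool_pos: [0.3679, -0.3467, 0.2272]
eef_rot: [3.137, -0.167, 0.001]
contact_force: [0.3, -0.2, 0.1]
grip_width: -0.001
grasp_force: 0.0
```

Request:
send_rows(targets=[0,0,0,0,0,0,0,0,0,0,0,0,0,0,0,0,0,0,0,0,0,0,0,0,0,0,0,0,0,0])

```text
time: 8.27
tool_pos: [0.3674, -0.3476, 0.2268]
eef_rot: [3.137, -0.17, -0.0]
contact_force: [-1.1, 0.2, -0.5]
grip_width: 0.001
grasp_force: 0.0
```

```bash
python3 - <<'E'
from go import *
delta([.498,-.210,.078])
for n in("top","scene"):
    c=cap(n);save(c,n+"5.png");W=cloud(c)
    for k in("fuse_door","power_switch","multimeter","screwdriver","carton","motor"):
        for r in silhouettes(n,k)[:1]:
            p=W[r["pixels"]&(c["depth"]>0)];print(n,k,round(r["p"],2),r["extent"],np.median(p,0).round(3),np.percentile(p,98,axis=0).round(3))
E
```

```text
t 8.27 pos [ 0.3674 -0.3476  0.2268] xyaw -0.1081 zax [-0. -0. -1.] F [-1.13  0.2  -0.48] tool delta [ 0.115  -0.1509  0.1488]
top fuse_door 0.79 [336.1, 231.7, 56.8, 19.3] [ 0.545 -0.214  0.137] [ 0.56  -0.169  0.143]
top power_switch 0.8 [303.0, 244.9, 12.2, 27.7] [ 0.519 -0.118  0.081] [ 0.542 -0.104  0.088]
top multimeter 0.81 [177.2, 218.4, 42.8, 72.9] [0.528 0.096 0.03 ] [0.592 0.133 0.037]
top screwdriver 0.59 [311.9, 160.0, 98.5, 22.7] [ 0.688 -0.27   0.02 ] [ 0.704 -0.143  0.026]
top carton 0.65 [296.7, 123.1, 41.0, 32.3] [ 0.76  -0.146  0.024] [ 0.784 -0.11   0.027]
top motor 0.91 [363.2, 113.4, 32.5, 36.6] [ 0.764 -0.269  0.029] [ 0.799 -0.245  0.034]
scene fuse_door 0.86 [318.7, 157.7, 33.9, 41.4] [ 0.544 -0.206  0.115] [ 0.559 -0.167  0.14 ]
scene power_switch 0.78 [318.4, 203.6, 22.8, 21.2] [ 0.52  -0.114  0.078] [ 0.544 -0.102  0.086]
scene multimeter 0.77 [228.4, 280.1, 82.2, 52.6] [0.524 0.109 0.029] [0.588 0.137 0.037]
scene screwdriver 0.68 [283.7, 167.8, 18.5, 29.0] [ 0.69  -0.275  0.018] [ 0.722 -0.229  0.023]
scene motor 0.7 [258.5, 167.9, 19.1, 17.1] [ 0.754 -0.267  0.022] [ 0.772 -0.252  0.031]
```

View pics/scene5.png

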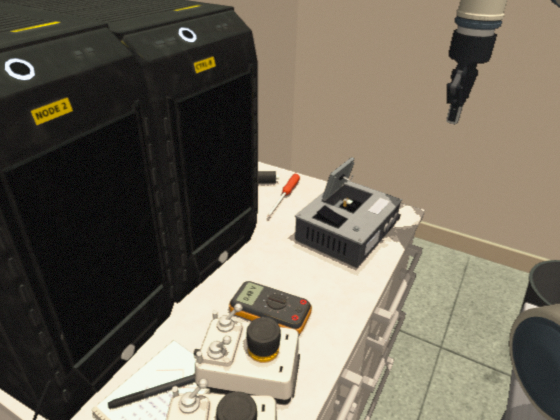

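View pics/top5.png

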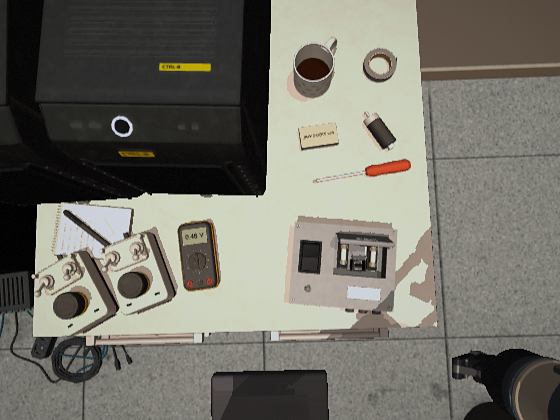

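Both pictures show the door standing open (scene 340, 180; top 365, 238), the rocker tipped to off and nothing else moved. I'll wait a little to confirm the door is still, then hand in.

Request:
send_rows(targets=[0,0,0,0,0,0,0,0,0,0,0,0,0,0,0,0,0,0,0,0,0,0,0,0,0,0,0,0,0,0])

```text
time: 9.38
tool_pos: [0.3674, -0.3476, 0.2268]
eef_rot: [3.137, -0.17, 0.0]
contact_force: [0.6, -0.0, -0.5]
grip_width: -0.003
grasp_force: 0.0
```

Request:
send_rows(targets=[0,0,0,0,0,0,0,0,0,0,0,0,0,0,0,0,0,0,0,0,0,0,0,0,0,0,0,0,0,0])

```text
time: 9.8
tool_pos: [0.3674, -0.3476, 0.2268]
eef_rot: [3.137, -0.17, 0.0]
contact_force: [1.1, -0.4, -0.5]
grip_width: -0.003
grasp_force: 0.0
```

```bash
python3 - <<'E'
from go import *
c=cap("top");W=cloud(c);r=silhouettes("top","fuse_door")[0]
p=W[r["pixels"]&(c["depth"]>0)];z=np.percentile(p[:,2],98);print(r["extent"],np.median(p,0).round(3),z)
if z>.135: print(hand_in())
E
```

```text
[337.9, 230.6, 53.7, 22.6] [ 0.545 -0.213  0.137] 0.1431850891181108
the job is handed in; nothing more can be done
None
```

The drive is switched off and the fuse door, released with one press, stands open by itself; the multimeter, screwdriver, carton and motor have not moved, and the job was handed in at about 10 s.

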